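Show the base of the medium vial to the inspection camera

TASK

Open the clear hinged cover of the dry block all the way, draw the one medium-height vial straight up out of the row (the others are taller or shorter and stay in their wells), and show its underside to the upward-looking inspection camera to check the glass for cracks: bottom facing the lens squarely, centred in front of it and about 80 mm from the lens. Do not touch the camera or push the forceps, beaker or dropper bottle about, and finish while holding the vial still in that pose, with the cover left open.

Things in the scene. Friction and masses are not known exactly. Their poses are not given: they have to be found in the camera images.
- dry_block: white five-place dry block, fixed, 150 (x) by 224 mm (y). Origin: centre of its underside; x points to the rear (hinge side), y along the row, z up. Low console along its front. Block top at z = 70 mm, flat; wells in one row at x = +20 mm, y = -80, -40, 0, 40, 80 mm, 26 mm wide, 24 mm deep (floor at z = 46 mm), a vial in each. Grip a vial with the fingers closing along x, clear of its neighbours.
- cover (a joint): hinge angle (rad) of the clear plastic cover over the vials, 105 x 220 x 60 mm high: 0 shut, growing as its front swings up and back; stop at 1.75, leaning back past upright. Stiff hinge: stays at any angle; about 3 N at the tab moves it. May start slightly ajar.
- cover_tab (a point): centre of the grey pull tab standing out from the middle of the cover's front: 14 mm wide along the hinge line, 28 mm long, 12 mm thick. Pinch it across the 14 mm from above; it turns between the pads as the cover swings. Axes as the cover's: y along the hinge line; when shut x to the rear, z up.
- cover_hinge (a point): point on the hinge line (parallel to dry_block's y) at the block's rear top edge, 75 mm behind its origin, 70 mm high. When shut, the tab is 119 mm in front of it and 40 mm above it.
- vial_medium: the vial to show: amber glass crimp-cap vial with paper label, 24 mm across, 60 mm tall (the only one of this height), about 30 g; straight body for the lower 40 mm, aluminium cap 20 mm across, 8 mm high. Origin: centre of its underside; z along its axis to the cap. In its well 36 mm stand above the block, the lowest 16 mm of them straight body. May be in any of the five wells.
- vial_tall_a: another vial in the dry block, 75 mm tall, otherwise just like vial_medium (24 mm across); same origin and axes. It stays in its well.
- vial_tall_b: another vial in the dry block, 75 mm tall, otherwise just like vial_medium (24 mm across); same origin and axes. It stays in its well.
- vial_short_a: another vial in the dry block, 45 mm tall, otherwise just like vial_medium (24 mm across); same origin and axes. It stays in its well.
- vial_short_b: another vial in the dry block, 45 mm tall, otherwise just like vial_medium (24 mm across); same origin and axes. It stays in its well.
- camera_head: black inspection camera in a fork on a dark base plate (120 x 84 mm), fixed. Origin: centre of the lens glass, 126 mm above the bench, inside a white ring light 54 mm across. z is the optical axis out of the lens, up and towards the robot, always 35 degrees from vertical; its heading varies. y is level. The vial's underside belongs at z = 80 mm on this axis, the vial's z along the camera's z.
- camera_stand: the camera's dark base plate and aluminium fork, fixed; origin on the bench straight below the lens glass; the plate reaches from 30 mm in front of it to 90 mm behind it, 42 mm to either side
- forceps: bystander: steel forceps lying on the bench, 15 x 135 x 9 mm; origin at the centre of the underside
- beaker: bystander: empty clear beaker, 75 mm across, 88 mm high; origin at the centre of its underside
- dropper: bystander: white dropper bottle, 26 mm across, 60 mm high; origin at the centre of its underside

How it is judged:
On the way, in this order (a step that is already met when the one before it is completed fails the run):
1. the cover is swung fully open (past 1.4 rad) (value of joint cover above 1.4 rad), for 0.2 s.
2. the medium vial is held by the fingers, clear above its well (z of vial_medium in the frame of dry_block above 0.075 m and contact force between the fingers and vial_medium above 1 N), for 0.2 s.
At the end, for the whole second after the job is handed in: Medium vial held still, nothing else carrying it; underside 60 to 100 mm from the lens and within 15 mm of its axis both ways, vial axis within 0.2 rad of it, cap away from the lens; cover open past 1.4 rad; the other four vials in their wells (x of vial_medium in the frame of camera_head between -0.015 and 0.015 m and y of vial_medium in the frame of camera_head between -0.015 and 0.015 m and z of vial_medium in the frame of camera_head between 0.06 and 0.1 m and angle between the z axis of vial_medium and the z axis of camera_head, either way round below 0.2 rad and angle between vial_medium's own z axis and vertical below 1.2 rad and contact force between the fingers and vial_medium above 1 N and contact force between vial_medium and dry_block below 0.1 N and contact force between vial_medium and forceps below 0.1 N and linear speed of vial_medium below 0.02 m/s and angular speed of vial_medium below 0.2 rad/s and value of joint cover above 1.4 rad and z of each of vial_tall_a, vial_short_a, vial_short_b, vial_tall_b in the frame of dry_block below 0.052 m and distance of each of vial_tall_a, vial_short_a, vial_short_b, vial_tall_b from where it was at the start of the episode below 0.015 m); the arm keeps its last pose, push and grip.
It fails at once if another vial is pulled out of its well or upset (distance of any of vial_tall_a, vial_short_a, vial_short_b, vial_tall_b from where it was at the start of the episode above 0.015 m).
It fails at once if the inspection camera is touched (contact force between camera_stand and anything else above 1 N).
It fails at once if a bystander (forceps, beaker, dropper bottle) is shoved more than 20 mm (distance of any of forceps, beaker, dropper from where it was at the start of the episode above 0.02 m).
It also fails if it takes over 51 s, if anything falls off the work surface, if the arm or the gripper's body presses on something with over 40 N, if the wrist force passes 120 N, or if a joint passes its speed limit or range.

ROBOT

A 6-joint arm with a two-finger parallel gripper is mounted at the origin on a cart in front of the work surface, level with it; the furniture and walls round the work are solid. World frame = base frame: x ahead of the robot, y to its left, z up, the work surface at z = 0. Lengths are in m, angles in rad, forces in N, time in s.
With the tool pointing down it reaches from about 0.35 to 0.95 m from the base axis. Payload 17.4 kg.
Tool frame: the origin (TCP) lies at the very end of the fingers, on their centre line; the grasp point (between the pads) lies 19 mm behind it; z points along the fingers, y is the line along which they close (so a half turn about z gives the same grasp; the last joint's range is limited). The gripper opens to 93 mm and grips with 3 to 60 N. Pads are 15 mm wide; open, the fingers measure 128 mm over their backs; the gripper's body (75 mm by 188 mm) begins 65 mm behind the grasp point.
Start: joints at [1.281, 0.116, 1.442, -0, 1.584, -0.038], TCP at [0.168, 0.654, 0.219] pointing down, gripper open.
Joint ranges: [-2.83, 2.83], [-0.83, 2.19], [0.07, 2.5], [-1.14, 4.28], [0.01, 3], [-2.97, 2.97]. Speed limits (rad/s): [1.89, 1.89, 2.22, 3.14, 3.14, 3.14].

INTERFACE

Orientations are given as a 3x3 rotation matrix whose columns are the frame's x, y, z axes.
In Python, from cell import bot gives the robot as it stands.
- The arm moves only by the tool send_rows, never from a script. Its argument "motion" is a list of rows, each an object of numbers: "claw": the finger opening in m, from 0 to 0.093; "x", "y", "z": the shift along the tool's x, y, z in m; "spin": the turn about the tool's z in degrees. In form: [{"claw": .., "x": .., "y": .., "z": .., "spin": ..}, ...]. A call has 1 to 8 rows; each row shifts and turns the commanded pose from where the row before left it, along the tool's axes as they then stand; what a row does not reach is not made up. A row lasts 1/10 s, in which the tool goes at most 50 mm and 8.59 degrees, less where a joint would pass 70% of its speed; a pose out of reach is approached as far as the arm can. A call with a gripper value outside its range is refused whole. The fingers move at their own pace and stop on an object; "squeeze" is the grip in N (left out, the last holds). Time passes only in rows, so rows that do not move let the fingers close. It gives the time, the measured TCP pose, the force, the opening and the grip force at its end, in the units of the state.
- bot.get_state(): the state, without advancing time (a new reading comes with each control period).
- bot.snapshot(name): name is "scene" or "top" or "wrist"; returns the picture (420x560x3 uint8, blue, green, red); there is no depth.
- bot.camera_model(name): a dict with "K" (3x3 intrinsics, pixels), "position" and "orientation" of the camera in the world. Camera axes: x right, y up, looking along -z (the intrinsics and any distortion apply to the point x, -y, -z); pixel columns grow to the right and rows downward; lengths in m; the calibration is good to about 2 mm. A picture is of the moment at which its call begins: read the wrist's pose just before it. camera_model takes no time and is no camera call; for the wrist camera it gives the pose at the moment of the call.
- bot.finish_job(): hands the job in; it is judged then, once.
Trained networks look in the newest picture that a camera, given by its name, has taken for a name from the list of things; names that differ only in an ending like _2 or _b are one class to them, and where a whole thing is asked for, a point or a joint stands for the part that bears it (a point fixed in the world has none). Each returns a list of dicts, best first, with "confidence" (0 to 1); they miss things now and then, are a little off and sometimes report something else, mostly with a low value. They report only what shows in the picture. A call takes as long as a camera call.
- bot.find_in(camera, thing): "centre" ([x, y, z] in m, in the coordinates of the camera as it stood for that picture, good to about 4 mm: the middle of the surface that is visible of it).
The state is a dict: "time_s": time; "joint_pos": joint angles; "qd": joint speeds; "effort": joint torques, N m; "ee_pos": TCP position; "tool_rot": TCP orientation; "force": force on the tool from outside, world axes, zero at the start; "moment": the same for the moment, N m; "finger_gap": finger opening in m; "gripper_force": force on a finger pad.
Only numpy, scipy, OpenCV 4.12 (cv2) and the standard library are available. Lean on these libraries where they do the work, as an engineer would, in place of code of your own. Each camera call takes 0.05 s, during which the arm holds its last target. There are 200 camera calls.

## Working session

There is one attempt and no reset: what is moved stays moved. The work goes in short steps, Python scripts to look and compute and a tool call to move; the robot and the scene stay as the last step left them, time stands still between calls to the robot, and variables do not carry over. Pictures are saved under pics/ and viewed, at most 14 in all, crops included, and the job is handed in when it is done.

Besides the shell and the picture viewer there is one more tool, called after "Call:" by a JSON object that holds its "name" and its "arguments", one argument or row to a line. send_rows: Moves the arm, as the interface text tells. Its arguments: {"type":"object","properties":{"motion":{"type":"array"},"squeeze":{"type":"number"}},"required":["motion"]}

```bash
ls; mkdir -p pics
cat > h.py <<'E'
import numpy as np, cv2
from cell import bot
def world(cam,c,m=None):
    m=m or bot.camera_model(cam); return np.array(m["position"])+np.array(m["orientation"])@np.array(c)
def ray(cam,u,v,m=None):
    m=m or bot.camera_model(cam); d=np.linalg.inv(np.array(m["K"]))@[u,v,1]
    d=np.array(m["orientation"])@(d*[1,-1,-1]); return np.array(m["position"]),d
def atz(cam,u,v,z,m=None):
    p,d=ray(cam,u,v,m); return p+d*(z-p[2])/d[2]
def proj(cam,X,m=None):
    m=m or bot.camera_model(cam); q=np.array(m["orientation"]).T@(np.array(X)-m["position"])*[1,-1,-1]
    q=np.array(m["K"])@q; return q[:2]/q[2]
E
python3 - <<'E'
from h import *
np.set_printoptions(precision=4,suppress=True)
for c in ["scene","top"]:
    m=bot.camera_model(c); print(c,m)
    im=bot.snapshot(c); cv2.imwrite(f"pics/{c}0.png",im)
    for t in ["dry_block","cover","cover_tab","vial_medium","vial_tall_a","vial_short_a","camera_head","camera_stand","forceps","beaker","dropper"]:
        for r in bot.find_in(c,t)[:3]: print(t,round(r["confidence"],2),world(c,r["centre"]),proj(c,world(c,r["centre"])))
print(bot.get_state())
E
```

```text
pics
scene {'K': array([[420.5078,   0.    , 272.8913],
       [  0.    , 420.5078, 207.9401],
       [  0.    ,   0.    ,   1.    ]]), 'position': array([ 0.2392, -0.7112,  0.5896]), 'orientation': array([[ 0.8773,  0.2531, -0.4077],
       [-0.4799,  0.462 , -0.7459],
       [-0.0004,  0.85  ,  0.5267]])}
dry_block 0.67 [ 0.4963 -0.0667  0.0902] [231.5145 238.5639]
cover 0.74 [ 0.5204 -0.0536  0.1315] [238.7598 215.1439]
cover 0.2 [ 0.497  -0.0683  0.0923] [232.1121 237.9905]
cover_tab 0.83 [ 0.5155 -0.053   0.1332] [236.3709 214.9153]
camera_head 0.62 [ 0.6025 -0.3264  0.1224] [355.7953 286.6464]
camera_stand 0.58 [ 0.6001 -0.3201  0.0946] [350.4893 297.3791]
forceps 0.65 [ 0.3947 -0.246   0.0034] [222.2573 350.6625]
beaker 0.86 [ 0.7663 -0.1979  0.0572] [376.4621 247.2519]
dropper 0.72 [0.3924 0.1771 0.0285] [152.7462 219.3942]
top {'K': array([[430.3584,   0.    , 275.0008],
       [  0.    , 430.3584, 203.0926],
       [  0.    ,   0.    ,   1.    ]]), 'position': array([ 0.3645, -0.0657,  1.2145]), 'orientation': array([[ 0.0139,  0.9775, -0.2105],
       [-0.9999,  0.0149,  0
[... 381 characters left out ...]
1254] [370.9617 202.784 ]
camera_stand 0.81 [ 0.605  -0.3135  0.0071] [360.2898 211.024 ]
beaker 0.58 [ 0.7927 -0.19    0.0429] [317.9705 143.8265]
{'time_s': 1.2, 'joint_pos': array([ 1.2812,  0.116 ,  1.4416, -0.    ,  1.584 , -0.0378]), 'qd': array([-0.    ,  0.0004, -0.0002,  0.0001, -0.0017, -0.0005]), 'effort': array([  0.0003, -72.1014, -62.2767,   0.0782,   0.0183,  -0.0001]), 'ee_pos': array([0.1682, 0.6537, 0.2186]), 'tool_rot': array([[-0.9685,  0.2492,  0.    ],
       [ 0.2492,  0.9685, -0.    ],
       [-0.    , -0.    , -1.    ]]), 'force': array([ 0.5345, -0.0852,  0.0057]), 'moment': array([-0.0137,  0.0126, -0.0052]), 'gripper_force': 0.0, 'finger_gap': 0.09297839126855927}
```

View pics/scene0.png

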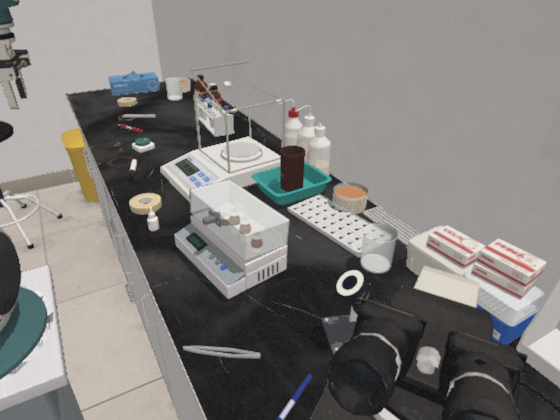

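View pics/top0.png

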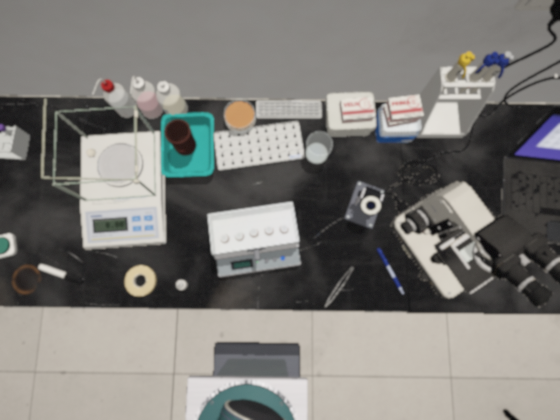

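The scene view shows the block with its clear cover at about (230,235), the ring light at (350,283), the forceps at (222,351), the beaker at (377,247) and the dropper at (153,219). The top view shows the block at (254,240), five caps in a row near y≈235, and the ring light at (370,205). I need a closer look.

Run:
```python
import cv2,numpy as np
s=cv2.imread("pics/scene0.png")[175:300,165:295]; t=cv2.imread("pics/top0.png")[195:285,195:310]; c=cv2.imread("pics/top0.png")[175:235,335:395]
s=cv2.resize(s,(416,400),interpolation=3); t=cv2.resize(t,(575,450)[:2],interpolation=3);
s=cv2.resize(s,None,fx=1,fy=1)
o=np.zeros((600,800,3),np.uint8)
s=cv2.resize(cv2.imread("pics/scene0.png")[175:300,165:295],(390,375),interpolation=3)
t=cv2.resize(cv2.imread("pics/top0.png")[195:285,200:305],(410,351),interpolation=3)
o[:375,:390]=s;o[:351,390:]=t
o[376:600,390:614]=cv2.resize(c,(224,224),interpolation=3)
cv2.imwrite("pics/c0.png",o)
```

```text
(no output)
```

View pics/c0.png

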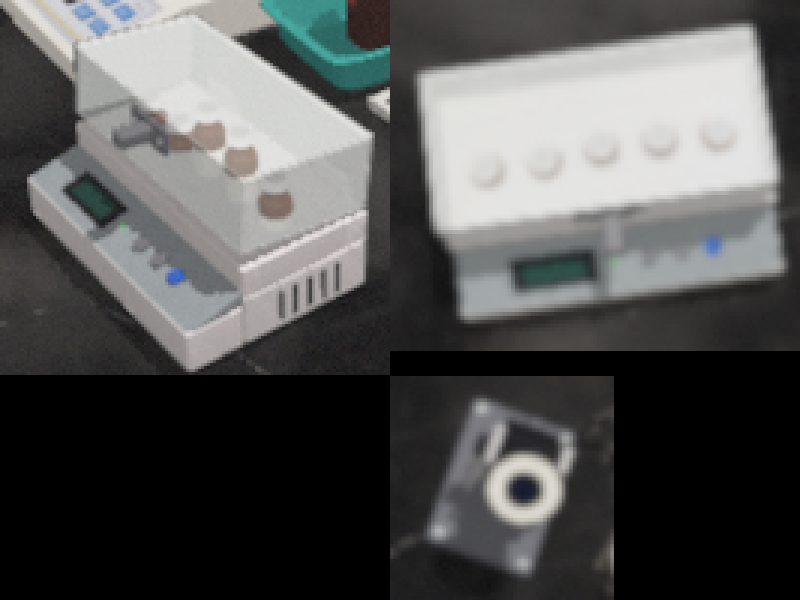

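```bash
cat > fit.py <<'E'
from h import *
from scipy.optimize import least_squares
S=lambda u,v:(165+u/3,175+v/3)
T=lambda u,v:(200+(u-390)/3.905,195+v/3.905)
obs=[("scene",S(190,370),(-75,-112,0),0),("scene",S(30,207),(-75,112,0),0),("scene",S(365,283),(75,-112,0),0),("scene",S(366,212),(75,-112,70),0),
("scene",S(78,41),(-30,110,130),1),("scene",S(195,15),(75,110,130),1),("scene",S(373,133),(75,-110,130),1),("scene",S(245,178),(-30,-110,130),1),
("scene",S(137,133),(-44,0,110),1),
("top",T(462,322),(-75,112,0),0),("top",T(784,271),(-75,-112,0),0),("top",T(418,72),(75,110,130),1),("top",T(754,27),(75,-110,130),1),
("top",T(612,238),(-44,0,110),1)]
M={c:bot.camera_model(c) for c in("scene","top")}
def pt(p,P,cov):
    P=np.array(P)/1000.
    if cov:
        h=np.array([.075,0,.07]); d=P-h; a=p[3]; # front swings up
        P=h+np.array([d[0]*np.cos(a)+d[2]*np.sin(a),d[1],-d[0]*np.sin(a)+d[2]*np.cos(a)])
    c,s=np.cos(p[2]),np.sin(p[2]); return np.array([p[0]+c*P[0]-s*P[1],p[1]+s*P[0]+c*P[1],P[2]])
f=lambda p:np.concatenate([proj(c,pt(p,P,k),M[c])-uv for c,uv,P,k in obs])
r=least_squares(f,[.5,-.02,-.1,0],loss="soft_l1")
if __name__=="__main__":
    np.set_printoptions(precision=4,suppress=True)
    print(r.x,"\n",f(r.x).reshape(-1,2))
    print("tab",pt(r.x,(-44,0,110),1))
    for y in (80,40,0,-40,-80):
        print(y,[ (z,proj("scene",pt(r.x,(20,y,46+z),0)),proj("top",pt(r.x,(20,y,46+z),0))) for z in (45,60,75)])
E
python3 fit.py
```

```text
[ 0.5072 -0.0175  0.1577  0.0866] 
 [[-0.5523  3.5188]
 [ 0.5804  3.0239]
 [ 0.4078  1.8119]
 [ 0.6655 -0.7831]
 [-1.7732 -0.2791]
 [-0.3993 -1.5469]
 [ 0.254  -0.0384]
 [-0.5729 -0.1052]
 [-1.4715  0.313 ]
 [ 1.4587 -1.2581]
 [-1.5039  0.213 ]
 [ 0.3939 -0.3229]
 [-0.827  -0.7044]
 [-0.3044 -2.0537]]
tab [ 0.4676 -0.0238  0.1201]
80 [(45, array([215.2912, 206.0999]), array([223.6573, 236.594 ])), (60, array([214.8071, 200.4145]), array([223.016 , 235.8163])), (75, array([214.3149, 194.6332]), array([222.3576, 235.0178]))]
40 [(45, array([224.7228, 213.607 ]), array([238.7859, 234.438 ])), (60, array([224.3056, 207.8196]), array([238.3441, 233.633 ])), (75, array([223.8812, 201.9318]), array([237.8905, 232.8065]))]
0 [(45, array([234.7184, 221.563 ]), array([253.8761, 232.2875])), (60, array([234.3772, 215.6715]), array([253.6329, 231.4553])), (75, array([234.0299, 209.6746]), array([253.3832, 230.601 ]))]
-40 [(45, array([245.3302, 230.0094]), array([268.9282, 230.1424])), (60, array([245.0754, 224.0118]), array([268.8825, 229.2832])), (75, array([244.8158, 217.9036]), array([268.8356, 228.4011]))]
-80 [(45, array([256.617 , 238.9932]), array([283.9423, 228.0028])), (60, array([256.4604, 232.8878]), array([284.0931, 227.1166])), (75, array([256.3009, 226.6661]), array([284.2479, 226.207 ]))]
```

The zoom shows the cover almost shut (fit says about 0.09 rad ajar), with the tab at top-view pixel (257,256) and world position (0.468, -0.024, 0.12). The rows offer no tilt, so after lifting the vial I will pivot it in the pads against a fixed edge. First I go above the tab.

Call:
{"name": "send_rows", "arguments": {
  "motion": [
    {"claw": 0.093, "x": -0.027, "y": -0.0366, "z": -0.0025, "spin": 0},
    {"claw": 0.093, "x": -0.027, "y": -0.0366, "z": -0.0025, "spin": 0},
    {"claw": 0.093, "x": -0.027, "y": -0.0366, "z": -0.0025, "spin": 0},
    {"claw": 0.093, "x": -0.027, "y": -0.0366, "z": -0.0025, "spin": 0},
    {"claw": 0.093, "x": -0.027, "y": -0.0366, "z": -0.0025, "spin": 0},
    {"claw": 0.093, "x": -0.027, "y": -0.0366, "z": -0.0025, "spin": 0},
    {"claw": 0.093, "x": -0.027, "y": -0.0366, "z": -0.0025, "spin": 0},
    {"claw": 0.093, "x": -0.027, "y": -0.0366, "z": -0.0025, "spin": 0}
  ]
}}

```text
time_s: 2.0
ee_pos: [0.3046, 0.3147, 0.2389]
tool_rot: [[-0.969, 0.249, 0.001], [0.249, 0.969, 0.0], [-0.0, 0.001, -1.0]]
force: [1.4, -1.3, -0.4]
finger_gap: 0.0931
gripper_force: 0.0
```

Run:
```python
from h import *
np.set_printoptions(precision=4,suppress=True)
s=bot.get_state();print(s["time_s"],s["ee_pos"],s["tool_rot"],s["joint_pos"]); print(bot.camera_model("wrist"))
for u in [(480,405),(575,435),(525,575),(432,535)]:
    print(atz("top",335+(u[0]-390)/3.733,175+(u[1]-376)/3.733,0.008))
print(atz("top",335+(524-390)/3.733,175+(489-376)/3.733,0.126))
```

```text
2.0 [0.3046 0.3147 0.2389] [[-0.9686  0.2486  0.0006]
 [ 0.2486  0.9686  0.0004]
 [-0.0005  0.0006 -1.    ]] [ 0.7435 -0.4224  1.8877 -0.0001  1.6756 -0.5761]
{'K': array([[349.9137,   0.    , 277.46  ],
       [  0.    , 349.9137, 206.0463],
       [  0.    ,   0.    ,   1.    ]]), 'position': array([0.2396, 0.3323, 0.4058]), 'orientation': array([[ 0.2486, -0.9398, -0.2347],
       [ 0.9686,  0.2411,  0.0603],
       [-0.0001, -0.2423,  0.9702]])}
[ 0.6883 -0.3122  0.008 ]
[ 0.6654 -0.3852  0.008 ]
[ 0.5553 -0.3428  0.008 ]
[ 0.5851 -0.2728  0.008 ]
[ 0.5969 -0.317   0.126 ]
```

Call:
{"name": "send_rows", "arguments": {
  "motion": [
    {"claw": 0.093, "x": -0.0265, "y": -0.036, "z": -0.003, "spin": 0},
    {"claw": 0.093, "x": -0.0265, "y": -0.036, "z": -0.003, "spin": 0},
    {"claw": 0.093, "x": -0.0265, "y": -0.036, "z": -0.003, "spin": 0},
    {"claw": 0.093, "x": -0.0265, "y": -0.036, "z": -0.003, "spin": 0},
    {"claw": 0.093, "x": -0.0265, "y": -0.036, "z": -0.003, "spin": 0},
    {"claw": 0.093, "x": -0.0265, "y": -0.036, "z": -0.003, "spin": 0},
    {"claw": 0.093, "x": -0.0265, "y": -0.036, "z": -0.003, "spin": 0},
    {"claw": 0.093, "x": -0.0265, "y": -0.036, "z": -0.003, "spin": 0}
  ]
}}

```text
time_s: 2.8
ee_pos: [0.4382, -0.0174, 0.2631]
tool_rot: [[-0.968, 0.25, 0.001], [0.25, 0.968, -0.0], [-0.001, 0.0, -1.0]]
force: [0.4, 1.2, 0.4]
finger_gap: 0.0928
gripper_force: 0.0
```

Call:
{"name": "send_rows", "arguments": {
  "motion": [
    {"claw": 0.06, "x": 0, "y": 0, "z": 0, "spin": -8},
    {"claw": 0.06, "x": 0, "y": 0, "z": 0, "spin": -8},
    {"claw": 0.06, "x": 0, "y": 0, "z": 0, "spin": -7.5},
    {"claw": 0.06, "x": 0, "y": 0, "z": 0, "spin": 0}
  ]
}}

```text
time_s: 3.2
ee_pos: [0.438, -0.0156, 0.2628]
tool_rot: [[-0.987, -0.16, 0.0], [-0.16, 0.987, -0.0], [-0.0, -0.0, -1.0]]
force: [1.0, -0.5, 0.4]
finger_gap: 0.0654
gripper_force: 0.0
```

Run:
```python
from h import *
np.set_printoptions(precision=4,suppress=True)
s=bot.get_state();print(s["time_s"],s["ee_pos"],s["tool_rot"],s["joint_pos"])
m=bot.camera_model("wrist"); im=bot.snapshot("wrist"); cv2.imwrite("pics/w1.png",im)
print(m["position"],m["orientation"])
for t in ["cover_tab","vial_medium","vial_tall_a","vial_short_a","camera_head","dry_block"]:
    for r in bot.find_in("wrist",t)[:5]: w=world("wrist",r["centre"],m);print(t,round(r["confidence"],2),w,proj("wrist",w,m))
```

```text
3.2 [ 0.438  -0.0156  0.2628] [[-0.9872 -0.1596  0.0002]
 [-0.1596  0.9872 -0.    ]
 [-0.0002 -0.0001 -1.    ]] [-0.0937 -0.4216  1.849  -0.      1.714  -1.8248]
[ 0.3719 -0.025   0.4296] [[-0.1598 -0.9578 -0.2388]
 [ 0.9872 -0.1552 -0.0378]
 [-0.0008 -0.2417  0.9703]]
cover_tab 0.98 [ 0.4943 -0.0094  0.1334] [273.1578 259.107 ]
vial_tall_a 0.65 [ 0.499  -0.0079  0.1331] [273.9466 264.0176]
dry_block 0.75 [0.3879 0.1803 0.0303] [453.2498 162.8222]
dry_block 0.64 [ 0.4829 -0.0131  0.114 ] [271.4741 239.5464]
```

View pics/w1.png

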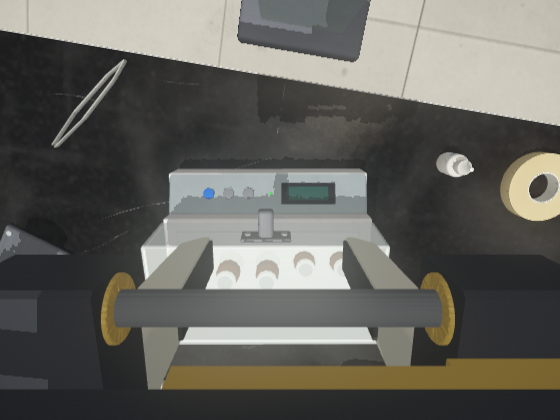

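The wrist view shows the tab from (266,208) to (266,237). The block edges are level in the picture, so the tool yaw is right.

Run:
```python
from h import *
np.set_printoptions(precision=4,suppress=True)
for u in [(266,208),(266,222),(266,237)]: print(atz("wrist",*u,.118))
print([atz("wrist",u,171,0.03) for u in (171,367)],[atz("wrist",u,248,0.13) for u in (144,389)])
# vial caps
print([atz("wrist",u,v,.106) for u,v in ((228,268),(267,268),(304,258))])
```

```text
[ 0.452  -0.0228  0.118 ]
[ 0.4653 -0.0208  0.118 ]
[ 0.4798 -0.0186  0.118 ]
[array([ 0.4484, -0.1366,  0.03  ]), array([0.4131, 0.0857, 0.03  ])] [array([ 0.5034, -0.1269,  0.13  ]), array([0.4685, 0.0932, 0.13  ])]
[array([ 0.5221, -0.051 ,  0.106 ]), array([ 0.516 , -0.0126,  0.106 ]), array([0.4997, 0.022 , 0.106 ])]
```

Call:
{"name": "send_rows", "arguments": {
  "motion": [
    {"claw": 0.05, "x": -0.0263, "y": -0.0097, "z": 0.03, "spin": 0},
    {"claw": 0.05, "x": 0, "y": 0, "z": 0.045, "spin": 0},
    {"claw": 0.05, "x": 0, "y": 0, "z": 0.045, "spin": 0},
    {"claw": 0.05, "x": 0, "y": 0, "z": 0.035, "spin": 0},
    {"claw": 0.012, "x": 0, "y": 0, "z": 0, "spin": 0},
    {"claw": 0.005, "x": 0, "y": 0, "z": 0, "spin": 0},
    {"claw": 0.005, "x": 0, "y": 0, "z": 0, "spin": 0},
    {"claw": 0.005, "x": 0, "y": 0, "z": 0, "spin": 0}
  ],
  "squeeze": 12
}}

```text
time_s: 4.35
ee_pos: [0.4664, -0.0209, 0.1098]
tool_rot: [[-0.988, -0.158, 0.003], [-0.158, 0.988, -0.0], [-0.003, -0.001, -1.0]]
force: [-0.1, 0.4, 0.1]
finger_gap: 0.0229
gripper_force: 0.0
```

Run:
```python
from h import *
a0=0.087
h=np.array([.581,-.006,.07]); tx=np.array([.9872,.1596])
# tab angle trajectory relative to start, along block x / z
def t(a): return np.array([-.119*np.cos(a)+.04*np.sin(a), .119*np.sin(a)+.04*np.cos(a)])
for A0 in (0.0,.087):
    A=A0+np.linspace(0,1.6,17); P=np.array([t(a) for a in A]); D=np.diff(P,axis=0); print(A0,P[0]); print(np.round(np.c_[A[1:],-D[:,0],-D[:,1]],4))
```

```text
0.0 [-0.119  0.04 ]
[[ 1.00e-01 -4.60e-03 -1.17e-02]
 [ 2.00e-01 -5.70e-03 -1.12e-02]
 [ 3.00e-01 -6.80e-03 -1.05e-02]
 [ 4.00e-01 -7.80e-03 -9.80e-03]
 [ 5.00e-01 -8.80e-03 -9.00e-03]
 [ 6.00e-01 -9.60e-03 -8.10e-03]
 [ 7.00e-01 -1.04e-02 -7.00e-03]
 [ 8.00e-01 -1.10e-02 -6.00e-03]
 [ 9.00e-01 -1.16e-02 -4.80e-03]
 [ 1.00e+00 -1.20e-02 -3.70e-03]
 [ 1.10e+00 -1.23e-02 -2.50e-03]
 [ 1.20e+00 -1.25e-02 -1.20e-03]
 [ 1.30e+00 -1.25e-02  0.00e+00]
 [ 1.40e+00 -1.25e-02  1.30e-03]
 [ 1.50e+00 -1.23e-02  2.50e-03]
 [ 1.60e+00 -1.20e-02  3.80e-03]]
0.087 [-0.11507432  0.05018866]
[[ 1.870e-01 -5.600e-03 -1.120e-02]
 [ 2.870e-01 -6.700e-03 -1.060e-02]
 [ 3.870e-01 -7.700e-03 -9.900e-03]
 [ 4.870e-01 -8.700e-03 -9.100e-03]
 [ 5.870e-01 -9.500e-03 -8.200e-03]
 [ 6.870e-01 -1.030e-02 -7.200e-03]
 [ 7.870e-01 -1.100e-02 -6.100e-03]
 [ 8.870e-01 -1.150e-02 -5.000e-03]
 [ 9.870e-01 -1.200e-02 -3.800e-03]
 [ 1.087e+00 -1.230e-02 -2.600e-03]
 [ 1.187e+00 -1.250e-02 -1.400e-03]
 [ 1.287e+00 -1.250e-02 -1.000e-04]
 [ 1.387e+00 -1.250e-02  1.100e-03]
 [ 1.487e+00 -1.230e-02  2.400e-03]
 [ 1.587e+00 -1.200e-02  3.600e-03]
 [ 1.687e+00 -1.160e-02  4.800e-03]]
```

Call:
{"name": "send_rows", "arguments": {
  "motion": [
    {"claw": 0.005, "x": 0, "y": 0, "z": 0, "spin": 0},
    {"claw": 0.005, "x": 0, "y": 0, "z": 0, "spin": 0},
    {"claw": 0.005, "x": 0, "y": 0, "z": 0, "spin": 0}
  ]
}}

```text
time_s: 4.65
ee_pos: [0.4662, -0.0221, 0.1089]
tool_rot: [[-0.988, -0.157, 0.002], [-0.157, 0.988, -0.003], [-0.002, -0.003, -1.0]]
force: [0.9, -12.3, 0.1]
finger_gap: 0.014
gripper_force: 12.0
```

Call:
{"name": "send_rows", "arguments": {
  "motion": [
    {"claw": 0.005, "x": -0.0052, "y": 0, "z": -0.0114, "spin": 0},
    {"claw": 0.005, "x": -0.0063, "y": 0, "z": -0.0109, "spin": 0},
    {"claw": 0.005, "x": -0.0073, "y": 0, "z": -0.0102, "spin": 0},
    {"claw": 0.005, "x": -0.0083, "y": 0, "z": -0.0094, "spin": 0}
  ]
}}

```text
time_s: 5.05
ee_pos: [0.4927, -0.0178, 0.1504]
tool_rot: [[-0.988, -0.157, 0.001], [-0.157, 0.988, -0.003], [-0.0, -0.003, -1.0]]
force: [3.6, -11.7, -7.2]
finger_gap: 0.0139
gripper_force: 12.0
```

Call:
{"name": "send_rows", "arguments": {
  "motion": [
    {"claw": 0.005, "x": -0.0091, "y": -0.002, "z": -0.0086, "spin": 0},
    {"claw": 0.005, "x": -0.0099, "y": 0, "z": -0.0077, "spin": 0},
    {"claw": 0.005, "x": -0.0107, "y": 0, "z": -0.0066, "spin": 0},
    {"claw": 0.005, "x": -0.0112, "y": 0, "z": -0.0055, "spin": 0},
    {"claw": 0.005, "x": -0.0118, "y": 0, "z": -0.0043, "spin": 0}
  ]
}}

```text
time_s: 5.55
ee_pos: [0.5447, -0.0094, 0.1825]
tool_rot: [[-0.987, -0.158, -0.001], [-0.158, 0.987, 0.002], [0.001, 0.002, -1.0]]
force: [-1.0, 6.2, -6.3]
finger_gap: 0.014
gripper_force: 12.0
```

Call:
{"name": "send_rows", "arguments": {
  "motion": [
    {"claw": 0.005, "x": -0.0122, "y": 0.001, "z": -0.0031, "spin": 0},
    {"claw": 0.005, "x": -0.0124, "y": 0, "z": -0.0019, "spin": 0},
    {"claw": 0.005, "x": -0.0125, "y": 0, "z": -0.0006, "spin": 0},
    {"claw": 0.005, "x": -0.0125, "y": 0, "z": 0.0006, "spin": 0},
    {"claw": 0.005, "x": -0.0124, "y": 0, "z": 0.0019, "spin": 0},
    {"claw": 0.005, "x": -0.0121, "y": 0, "z": 0.0031, "spin": 0},
    {"claw": 0.005, "x": -0.006, "y": 0, "z": 0.002, "spin": 0}
  ]
}}

```text
time_s: 6.25
ee_pos: [0.6251, 0.0038, 0.1804]
tool_rot: [[-0.987, -0.158, 0.001], [-0.158, 0.987, 0.0], [-0.001, 0.0, -1.0]]
force: [0.3, 2.0, 5.0]
finger_gap: 0.014
gripper_force: 12.0
```

Call:
{"name": "send_rows", "arguments": {
  "motion": [
    {"claw": 0.05, "x": 0, "y": 0, "z": 0, "spin": 0},
    {"claw": 0.05, "x": 0, "y": 0, "z": 0, "spin": 0},
    {"claw": 0.05, "x": 0, "y": 0, "z": -0.02, "spin": 0},
    {"claw": 0.093, "x": 0, "y": 0, "z": -0.05, "spin": 0},
    {"claw": 0.093, "x": 0.04, "y": 0, "z": -0.03, "spin": 0},
    {"claw": 0.093, "x": 0.05, "y": 0, "z": 0, "spin": 0},
    {"claw": 0.093, "x": 0.05, "y": 0, "z": 0, "spin": 0},
    {"claw": 0.093, "x": 0.05, "y": 0, "z": 0, "spin": 0}
  ]
}}

```text
time_s: 7.05
ee_pos: [0.434, -0.0267, 0.28]
tool_rot: [[-0.987, -0.158, 0.0], [-0.158, 0.987, -0.0], [-0.0, -0.0, -1.0]]
force: [-0.8, 0.1, 0.7]
finger_gap: 0.0733
gripper_force: 0.0
```

Run:
```python
from h import *
np.set_printoptions(precision=4,suppress=True)
s=bot.get_state();print(s["time_s"],s["ee_pos"],s["force"])
m=bot.camera_model("wrist"); im=bot.snapshot("wrist"); cv2.imwrite("pics/w2.png",im)
for t in ["vial_medium","vial_tall_a","vial_short_a","camera_head"]:
    for r in bot.find_in("wrist",t)[:5]: w=world("wrist",r["centre"],m);print(t,round(r["confidence"],2),w,proj("wrist",w,m))
sc=bot.snapshot("scene")
for t in ["cover_tab","vial_medium","vial_tall_a","vial_short_a"]:
    for r in bot.find_in("scene",t)[:5]: w=world("scene",r["centre"]);print(t,round(r["confidence"],2),w,proj("scene",w))
o=np.zeros((600,800,3),np.uint8); o[:420,:560]=im; o[250:600,436:800]=cv2.resize(sc[150:300,160:316],(364,350),interpolation=3)
cv2.imwrite("pics/c2.png",o)
```

```text
7.05 [ 0.434  -0.0267  0.28  ] [-0.8313  0.1414  0.711 ]
vial_medium 0.81 [ 0.5385 -0.0807  0.0911] [213.0861 270.3292]
vial_tall_a 0.89 [ 0.5183 -0.0109  0.1057] [278.7916 268.3441]
vial_tall_a 0.63 [ 0.5242 -0.0474  0.1052] [243.6464 268.1645]
vial_short_a 0.77 [0.5078 0.0595 0.0895] [343.6673 262.8605]
vial_short_a 0.68 [0.5125 0.0297 0.0921] [316.3801 263.7839]
vial_short_a 0.27 [ 0.7581 -0.1547  0.0168] [154.1156 380.0698]
cover_tab 0.89 [ 0.6166 -0.      0.1152] [268.3901 198.6225]
cover_tab 0.6 [ 0.5237 -0.06    0.0977] [242.2619 230.0695]
vial_medium 0.5 [ 0.5351 -0.0966  0.0892] [255.3764 241.1735]
vial_medium 0.46 [ 0.3904 -0.2466  0.0026] [220.0787 352.1929]
vial_tall_a 0.58 [ 0.5247 -0.0588  0.0996] [242.419  228.8898]
vial_tall_a 0.51 [ 0.5201 -0.0203  0.0949] [232.7957 222.2498]
vial_short_a 0.66 [0.512  0.0209 0.082 ] [222.0502 218.9905]
```

View pics/c2.png

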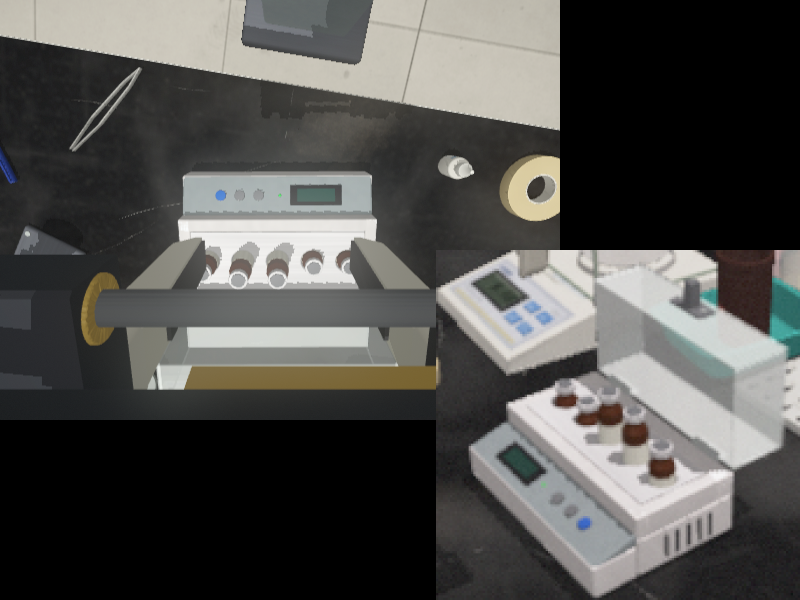

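The medium vial is in the end well nearest the camera (y = -80): scene-crop cap at (661,448), wrist (210,262). The cover stands open.

```bash
cat pics/x 2>/dev/null
python3 - <<'E'
from h import *
np.set_printoptions(precision=4,suppress=True)
yaw=.160;R=np.array([[np.cos(yaw),-np.sin(yaw)],[np.sin(yaw),np.cos(yaw)]])
o=np.array([.507,-.0158])
for u,v,z in [(239,281,.121),(277,281,.121),(315,268,.091),(344,269,.091)]:
    w=atz("wrist",u,v,z); print(w, R.T@(w[:2]-o)*1000)
im=cv2.imread("pics/w2.png"); 
s=cv2.imread("pics/c2.png")[250:,436:]
S=lambda u,v:(160+(u-436)/2.333,150+(v-250)/2.333)
for u,v,z in [(661,448,.106),(635,412,.121),(608,394,.121),(587,402,.091),(565,386,.091)]:
    w=atz("scene",*S(u,v),z); print(w, R.T@(w[:2]-o)*1000)
cv2.imwrite("pics/w2c.png",cv2.resize(im[160:300,160:400],(800,467),interpolation=3))
E
```

```text
[ 0.5336 -0.0493  0.121 ] [ 20.9258 -37.3287]
[ 0.5275 -0.0113  0.121 ] [20.9664  1.1327]
[0.5201 0.0295 0.091 ] [20.1487 42.6844]
[0.5162 0.0611 0.091 ] [21.3628 74.4809]
[ 0.5365 -0.0995  0.106 ] [ 15.7595 -87.2924]
[ 0.5317 -0.0595  0.121 ] [ 17.4063 -47.0998]
[ 0.5231 -0.0215  0.121 ] [15.0152 -8.1714]
[0.5182 0.0193 0.091 ] [16.6786 32.8452]
[0.5109 0.0558 0.091 ] [15.2288 70.063 ]
```

View pics/w2c.png

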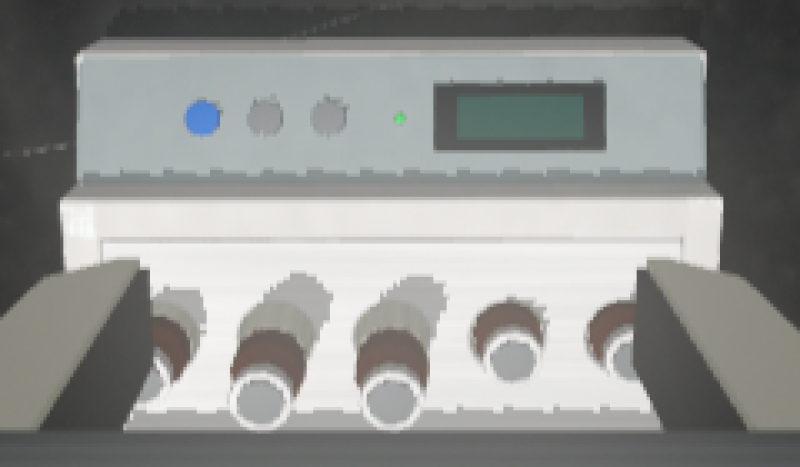

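Medium vial position estimate: (0.540, -0.091). With the gripper's body reaching over the open cover, I will grip the cap with the fingertips (TCP z≈0.096), which keeps the body above the cover's top edge at 0.175.

Call:
{"name": "send_rows", "arguments": {
  "motion": [
    {"claw": 0.06, "x": -0.0315, "y": -0.0267, "z": 0, "spin": 0},
    {"claw": 0.06, "x": -0.0315, "y": -0.0267, "z": 0, "spin": 0},
    {"claw": 0.06, "x": -0.0315, "y": -0.0267, "z": 0, "spin": 0},
    {"claw": 0.06, "x": 0, "y": 0, "z": 0, "spin": 8.5},
    {"claw": 0.06, "x": 0, "y": 0, "z": 0, "spin": 8.5},
    {"claw": 0.06, "x": 0, "y": 0, "z": 0, "spin": 8.5},
    {"claw": 0.06, "x": 0, "y": 0, "z": 0, "spin": 8.5},
    {"claw": 0.06, "x": 0, "y": 0, "z": 0, "spin": 8.5}
  ]
}}

```text
time_s: 8.35
ee_pos: [0.5424, -0.0907, 0.2795]
tool_rot: [[-0.831, 0.556, -0.001], [0.556, 0.831, 0.0], [0.001, -0.001, -1.0]]
force: [0.2, -0.6, -0.1]
finger_gap: 0.06
gripper_force: 0.0
```

Call:
{"name": "send_rows", "arguments": {
  "motion": [
    {"claw": 0.06, "x": 0, "y": 0, "z": 0, "spin": 8.5},
    {"claw": 0.06, "x": 0, "y": 0, "z": 0, "spin": 8.5},
    {"claw": 0.06, "x": 0, "y": 0, "z": 0, "spin": 8.5},
    {"claw": 0.06, "x": 0, "y": 0, "z": 0, "spin": 8.5},
    {"claw": 0.06, "x": 0, "y": 0, "z": 0, "spin": 8.5},
    {"claw": 0.06, "x": 0, "y": 0, "z": 0, "spin": 5}
  ]
}}

```text
time_s: 8.95
ee_pos: [0.5424, -0.0907, 0.2795]
tool_rot: [[-0.152, 0.988, -0.001], [0.988, 0.152, 0.0], [0.0, -0.001, -1.0]]
force: [-0.1, 0.3, 1.0]
finger_gap: 0.0605
gripper_force: 0.0
```

Run:
```python
from h import *
np.set_printoptions(precision=4,suppress=True)
s=bot.get_state();print(s["time_s"],s["ee_pos"],s["tool_rot"],s["joint_pos"])
m=bot.camera_model("wrist"); im=bot.snapshot("wrist"); cv2.imwrite("pics/w3.png",im)
for t in ["vial_medium","vial_tall_a","camera_head"]:
    for r in bot.find_in("wrist",t)[:5]: w=world("wrist",r["centre"],m);print(t,round(r["confidence"],2),w,proj("wrist",w,m))
print(proj("wrist",[.54,-.091,.106],m),proj("wrist",[.599,-.318,.126],m))
```

```text
8.95 [ 0.5424 -0.0907  0.2795] [[-0.1521  0.9884 -0.0013]
 [ 0.9884  0.1521  0.0003]
 [ 0.0005 -0.0013 -1.    ]] [-0.2121 -0.1657  1.6206 -0.      1.688  -0.3648]
vial_medium 0.93 [ 0.5418 -0.086   0.1108] [277.9734 185.4088]
vial_tall_a 0.71 [ 0.5218 -0.0133  0.12  ] [268.3163 105.0196]
vial_tall_a 0.65 [ 0.5315 -0.0466  0.1211] [273.428  144.0404]
vial_tall_a 0.2 [0.5207 0.0298 0.0921] [274.6023  59.1376]
[275.4235 189.1464] [297.2792 401.7402]
```

View pics/w3.png

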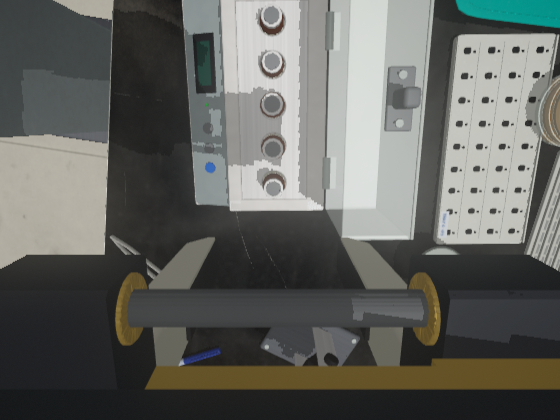

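Run:
```python
from h import *
np.set_printoptions(precision=4,suppress=True)
im=cv2.imread("pics/w3.png")
g=cv2.cvtColor(cv2.resize(im[0:205,230:320],None,fx=6,fy=6,interpolation=3),6)
c=cv2.HoughCircles(g,3,1.5,150,param1=120,param2=30,minRadius=45,maxRadius=85)
R=np.array([[.9872,-.1593],[.1593,.9872]]);o=np.array([.507,-.0158])
for x,y,r in sorted(c[0],key=lambda t:-t[1]):
    u,v=230+(x+.5)/6-.5,(y+.5)/6-.5
    for z in (.106,.121,.091):
        w=atz("wrist",u,v,z); print(round(u,1),round(v,1),round(r/6,1),z,w,R.T@(w[:2]-o)*1000)
```

```text
273.2 184.2 11.3 0.106 [ 0.5369 -0.0866  0.106 ] [ 18.2637 -74.617 ]
273.2 184.2 11.3 0.121 [ 0.5367 -0.0838  0.121 ] [ 18.4528 -71.8587]
273.2 184.2 11.3 0.091 [ 0.5372 -0.0893  0.091 ] [ 18.0746 -77.3754]
273.2 145.2 11.2 0.106 [ 0.5309 -0.049   0.106 ] [ 18.317  -36.5586]
273.2 145.2 11.2 0.121 [ 0.5309 -0.0479  0.121 ] [ 18.5038 -35.476 ]
273.2 145.2 11.2 0.091 [ 0.5309 -0.0501  0.091 ] [ 18.1303 -37.6412]
273.0 104.0 11.6 0.106 [ 0.5247 -0.0114  0.106 ] [18.1366  1.5509]
273.0 104.0 11.6 0.121 [ 0.5249 -0.0119  0.121 ] [18.3313  0.9554]
273.0 104.0 11.6 0.091 [ 0.5244 -0.0108  0.091 ] [17.9419  2.1464]
273.2 65.2 12.9 0.106 [0.5195 0.0222 0.106 ] [18.4179 35.498 ]
273.2 65.2 12.9 0.121 [0.52   0.0201 0.121 ] [18.6002 33.4077]
273.2 65.2 12.9 0.091 [0.519  0.0242 0.091 ] [18.2356 37.5883]
271.0 20.7 13.8 0.106 [0.5117 0.0583 0.106 ] [16.4754 72.4378]
271.0 20.7 13.8 0.121 [0.5126 0.0547 0.121 ] [16.7433 68.721 ]
271.0 20.7 13.8 0.091 [0.5109 0.062  0.091 ] [16.2076 76.1547]
```

Call:
{"name": "send_rows", "arguments": {
  "motion": [
    {"claw": 0.045, "x": 0.0033, "y": -0.0035, "z": 0.03, "spin": 0},
    {"claw": 0.045, "x": 0, "y": 0, "z": 0.045, "spin": 0},
    {"claw": 0.045, "x": 0, "y": 0, "z": 0.045, "spin": 0},
    {"claw": 0.045, "x": 0, "y": 0, "z": 0.035, "spin": 0},
    {"claw": 0.045, "x": 0, "y": 0, "z": 0.0285, "spin": 0},
    {"claw": 0.045, "x": 0, "y": 0, "z": 0, "spin": 0}
  ]
}}

```text
time_s: 9.75
ee_pos: [0.5372, -0.0878, 0.0937]
tool_rot: [[-0.16, 0.987, -0.003], [0.987, 0.16, 0.001], [0.001, -0.003, -1.0]]
force: [0.2, -0.0, 1.0]
finger_gap: 0.0449
gripper_force: 0.0
```

Call:
{"name": "send_rows", "arguments": {
  "motion": [
    {"claw": 0.01, "x": 0, "y": 0, "z": 0, "spin": 0},
    {"claw": 0.01, "x": 0, "y": 0, "z": 0, "spin": 0},
    {"claw": 0.01, "x": 0, "y": 0, "z": 0, "spin": 0},
    {"claw": 0.01, "x": 0, "y": 0, "z": 0, "spin": 0},
    {"claw": 0.01, "x": 0, "y": 0, "z": 0, "spin": 0}
  ],
  "squeeze": 12
}}

```text
time_s: 10.25
ee_pos: [0.5381, -0.0881, 0.0973]
tool_rot: [[-0.158, 0.987, 0.001], [0.987, 0.158, -0.0], [-0.0, 0.001, -1.0]]
force: [-0.9, 0.0, 3.7]
finger_gap: 0.0196
gripper_force: 12.0
```

Call:
{"name": "send_rows", "arguments": {
  "motion": [
    {"claw": 0.01, "x": 0, "y": 0, "z": -0.01, "spin": 0},
    {"claw": 0.01, "x": 0, "y": 0, "z": -0.015, "spin": 0},
    {"claw": 0.01, "x": 0, "y": 0, "z": -0.02, "spin": 0},
    {"claw": 0.01, "x": 0, "y": 0, "z": -0.02, "spin": 0},
    {"claw": 0.01, "x": 0, "y": 0, "z": -0.01, "spin": 0},
    {"claw": 0.01, "x": 0, "y": 0, "z": 0, "spin": 0},
    {"claw": 0.01, "x": 0, "y": 0, "z": 0, "spin": 0}
  ],
  "squeeze": 25
}}

```text
time_s: 10.95
ee_pos: [0.5378, -0.0881, 0.1714]
tool_rot: [[-0.158, 0.987, -0.0], [0.987, 0.158, -0.0], [0.0, -0.0, -1.0]]
force: [-0.4, -0.5, -0.8]
finger_gap: 0.0189
gripper_force: 25.0
```

Run:
```python
from h import *
np.set_printoptions(precision=4,suppress=True)
s=bot.get_state();print(s["time_s"],s["ee_pos"],s["finger_gap"],s["joint_pos"])
im=bot.snapshot("scene"); w=bot.snapshot("wrist"); t=bot.snapshot("top")
for c in("top","scene"):
  for n in ["camera_head","camera_stand","vial_medium"]:
    for r in bot.find_in(c,n)[:2]: p=world(c,r["centre"]);print(c,n,round(r["confidence"],2),p,proj(c,p))
o=np.zeros((600,800,3),np.uint8)
o[:360,:480]=cv2.resize(im[150:330,190:430],(480,360),interpolation=3)
o[360:600,:320]=cv2.resize(w,(320,240)); o[180:600,480:]=cv2.resize(t[160:265,325:405],(320,420),interpolation=3)
cv2.imwrite("pics/c4.png",o)
```

```text
10.95 [ 0.5378 -0.0881  0.1714] 0.018879863849420267 [-0.2091 -0.1528  1.7831 -0.      1.5114 -0.3674]
top camera_head 0.84 [ 0.6035 -0.3185  0.1267] [371.4212 202.7064]
top camera_stand 0.56 [ 0.6034 -0.3145  0.0089] [360.7855 211.4575]
scene camera_head 0.79 [ 0.6018 -0.3272  0.1215] [355.6587 287.4956]
scene camera_stand 0.86 [ 0.6003 -0.3207  0.094 ] [350.801  297.8728]
scene vial_medium 0.86 [ 0.5333 -0.0969  0.1523] [253.853  215.0144]
```

View pics/c4.png

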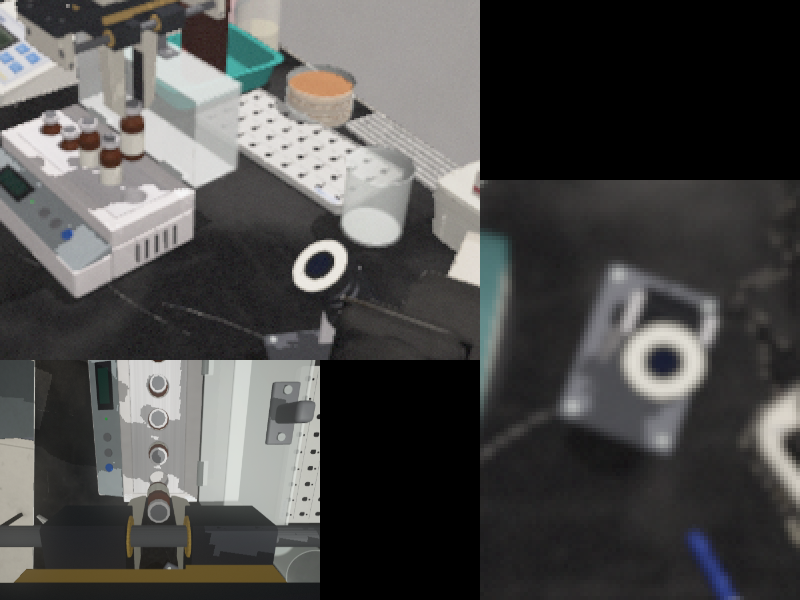

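The vial is held vertical by its cap (scene crop (132,130)), its well (135,195) is empty, and the ring light is at (320,266). Next I pivot it about the pads: go outside the block's end, lower, and push the body against the end's top edge.

Call:
{"name": "send_rows", "arguments": {
  "motion": [
    {"claw": 0.01, "x": -0.027, "y": 0, "z": 0, "spin": 0},
    {"claw": 0.01, "x": -0.027, "y": 0, "z": 0, "spin": 0},
    {"claw": 0.01, "x": 0, "y": 0, "z": 0.035, "spin": 0},
    {"claw": 0.01, "x": 0, "y": 0, "z": 0.035, "spin": 0},
    {"claw": 0.01, "x": 0, "y": 0, "z": 0, "spin": 0},
    {"claw": 0.01, "x": 0, "y": 0, "z": 0, "spin": 0}
  ],
  "squeeze": 8
}}

```text
time_s: 12.0
ee_pos: [0.5464, -0.1413, 0.1024]
tool_rot: [[-0.158, 0.987, -0.001], [0.987, 0.158, 0.0], [0.0, -0.001, -1.0]]
force: [0.4, 0.4, 0.6]
finger_gap: 0.0199
gripper_force: 8.0
```

Call:
{"name": "send_rows", "arguments": {
  "motion": [
    {"claw": 0.01, "x": 0.007, "y": 0, "z": 0, "spin": 0},
    {"claw": 0.01, "x": 0.004, "y": 0, "z": 0, "spin": 0},
    {"claw": 0.01, "x": 0.004, "y": 0, "z": 0, "spin": 0},
    {"claw": 0.01, "x": 0.004, "y": 0, "z": 0, "spin": 0},
    {"claw": 0.01, "x": 0.004, "y": 0, "z": 0, "spin": 0}
  ]
}}

```text
time_s: 12.5
ee_pos: [0.5429, -0.1183, 0.1022]
tool_rot: [[-0.158, 0.987, 0.001], [0.987, 0.158, -0.0], [-0.0, 0.001, -1.0]]
force: [-0.1, -0.6, 0.2]
finger_gap: 0.0195
gripper_force: 8.0
```

Call:
{"name": "send_rows", "arguments": {
  "motion": [
    {"claw": 0.01, "x": 0.004, "y": 0, "z": 0, "spin": 0},
    {"claw": 0.01, "x": 0.004, "y": 0, "z": 0, "spin": 0},
    {"claw": 0.01, "x": 0.002, "y": 0, "z": 0, "spin": 0},
    {"claw": 0.01, "x": 0, "y": 0, "z": 0, "spin": 0}
  ]
}}

```text
time_s: 12.9
ee_pos: [0.5412, -0.1085, 0.1017]
tool_rot: [[-0.158, 0.987, -0.0], [0.987, 0.158, 0.0], [0.0, -0.0, -1.0]]
force: [-0.4, -1.1, 0.5]
finger_gap: 0.0194
gripper_force: 8.0
```

Run:
```python
from h import *
np.set_printoptions(precision=4,suppress=True)
s=bot.get_state();print(s["time_s"],s["ee_pos"],s["finger_gap"],s["force"])
im=bot.snapshot("scene"); w=bot.snapshot("wrist")
o=np.zeros((600,800,3),np.uint8)
o[:600,:480]=cv2.resize(im[170:295,200:300],(480,600),interpolation=3)
o[:240,480:]=cv2.resize(w,(320,240)); o[240:540,480:]=cv2.resize(w[150:300,200:360],(320,300))
cv2.imwrite("pics/c5.png",o)
```

```text
12.9 [ 0.5412 -0.1085  0.1017] 0.019387278587192226 [-0.3557 -1.1249  0.5459]
```

View pics/c5.png

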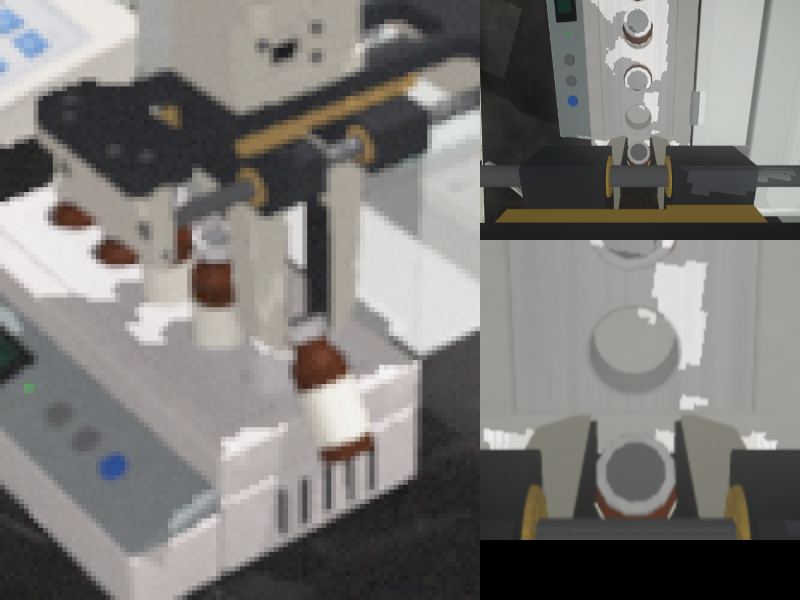

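The crop shows the vial leaning against the block's end edge, cap at (310,330) and bottom at (350,450), tilted as intended. Now I clamp harder, lift, and compute the target.

Call:
{"name": "send_rows", "arguments": {
  "motion": [
    {"claw": 0.01, "x": 0, "y": 0, "z": 0, "spin": 0},
    {"claw": 0.01, "x": 0, "y": 0, "z": 0, "spin": 0},
    {"claw": 0.01, "x": -0.003, "y": 0, "z": -0.03, "spin": 0},
    {"claw": 0.01, "x": -0.01, "y": 0, "z": -0.04, "spin": 0},
    {"claw": 0.01, "x": 0, "y": 0, "z": -0.05, "spin": 0},
    {"claw": 0.01, "x": 0, "y": 0, "z": -0.05, "spin": 0}
  ],
  "squeeze": 35
}}

```text
time_s: 13.6
ee_pos: [0.5428, -0.1217, 0.2733]
tool_rot: [[-0.157, 0.988, -0.001], [0.988, 0.157, 0.0], [0.0, -0.001, -1.0]]
force: [1.0, -0.6, 0.4]
finger_gap: 0.0187
gripper_force: 35.0
```

Run:
```python
from h import *
from scipy.optimize import least_squares
np.set_printoptions(precision=4,suppress=True)
im=bot.snapshot("scene");t=bot.snapshot("top")
s=bot.get_state();print(s["time_s"],s["ee_pos"],s["finger_gap"],s["gripper_force"])
M={c:bot.camera_model(c) for c in("scene","top")}
# ring masks: white pixels near ring; ellipse fit of outer contour (upsampled)
E={}
for c,i,(u,v) in (("scene",im,(350,283)),("top",t,(371,205))):
    k=8; r=22; p=cv2.resize(i[v-r:v+r,u-r:u+r],None,fx=k,fy=k,interpolation=3)
    g=cv2.cvtColor(p,6); _,b=cv2.threshold(g,150,255,0)
    cs,_=cv2.findContours(b,0,1); q=min((x for x in cs if cv2.contourArea(x)>3000),key=lambda x:np.linalg.norm(x.mean((0,1))-r*k))
    e=cv2.fitEllipse(q); E[c]=(np.array(q[:,0],float)+.5)/k-.5+[u-r,v-r]; print(c,np.array(e[0])/k+[u-r,v-r],np.array(e[1])/k,e[2])
# fit ring circle radius 27 mm: unknown centre x,y,z, heading (tilt 35 deg)
def ring(p,n=90):
    h=np.array([np.cos(p[3]),np.sin(p[3]),0]);a=np.sin(np.radians(35))*h+[0,0,np.cos(np.radians(35))]
    yv=np.cross([0,0,1],h);xv=np.cross(yv,a);th=np.linspace(0,2*np.pi,n)
    return p[:3]+p[4]*(np.outer(np.cos(th),xv)+np.outer(np.sin(th),yv))
def f(p):
    R=[]
    for c in E:
        pr=np.array([proj(c,X,M[c]) for X in ring(p)])
        d=np.linalg.norm(E[c][:,None]-pr[None],axis=2).min(1); R.append(d[::6])
    return np.concatenate(R+[[ (p[2]-.126)/.001]])
for a0 in (2.4,2.8,3.1):
    r=least_squares(f,[.6,-.318,.126,a0,.027]); print(r.x,r.cost)
for u in [(617,273),(712,300),(662,440),(572,407)]: print(atz("top",325+(u[0]-480)/4,160+(u[1]-180)/4,.012))
o=np.zeros((600,800,3),np.uint8)
o[:,:500]=cv2.resize(im[120:240,210:310],(500,600),interpolation=3)
cv2.imwrite("pics/c6.png",o)
```

```text
13.7 [ 0.5446 -0.1221  0.2791] 0.01863399081579717 34.999920129776
scene [349.959  282.8293] [22.0442 30.3741] 49.61452865600586
top [371.9853 204.5119] [18.4179 24.4045] 56.79599380493164
[ 0.5974 -0.3172  0.1278  2.6578  0.0263] 263.1808258557752
[ 0.5974 -0.3171  0.1277  2.7131  0.026 ] 263.0279521139305
[ 0.5974 -0.3172  0.1277  2.7094  0.0261] 262.94363504999814
[ 0.6858 -0.3118  0.012 ]
[ 0.6667 -0.3798  0.012 ]
[ 0.5641 -0.3403  0.012 ]
[ 0.5869 -0.2771  0.012 ]
```

View pics/c6.png

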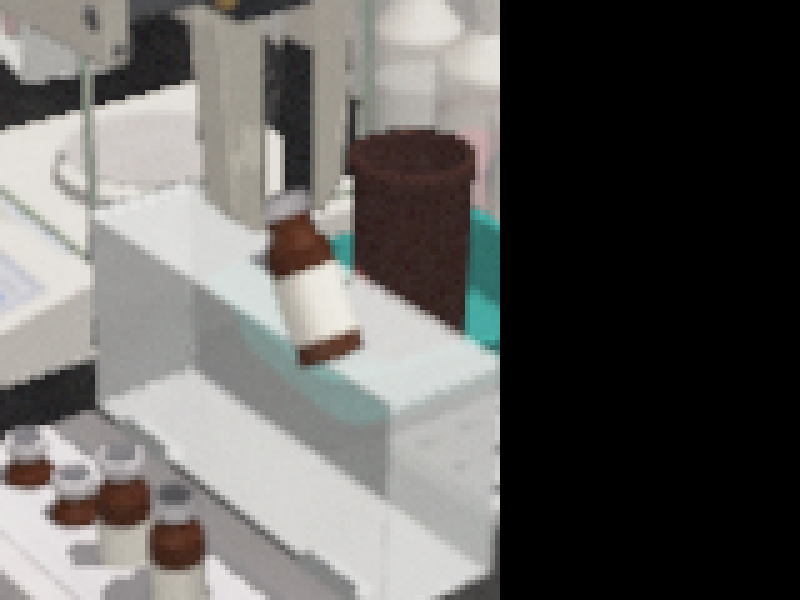

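The vial keeps its tilt in free air: cap (290,200), bottom (331,352) in the crop. I now check the tilt against the model and compute the target.

```bash
cat > tgt.py <<'E'
from h import *
np.set_printoptions(precision=4,suppress=True)
def vial(s,th,e=-.002,up=.0047):   # returns bottom, axis
    x,y,z=s["tool_rot"].T; ax=np.sin(th)*x-np.cos(th)*z
    return s["ee_pos"]+e*x-up*z-.056*ax, ax
L=np.array([.598,-.3175,.126]); ph=2.77; h=np.array([np.cos(ph),np.sin(ph),0]); a=np.sin(np.radians(35))*h+[0,0,np.cos(np.radians(35))]
E
python3 - <<'E'
from tgt import *
s=bot.get_state(); print(s["time_s"],s["ee_pos"])
for d in (25,30,35,40,45):
    B,ax=vial(s,np.radians(d)); q=[(proj("scene",B+k*ax)-[210,120])*5 for k in (0,.06)]; print(d,B,*q,(q[0]-q[1])[0]/(q[0]-q[1])[1])
th=np.radians(35)
T=L+.08*a+.056*a+np.array([0,0,-.0047])+.002*h
d=T-s["ee_pos"]; x=s["tool_rot"][:,0]
print("target TCP",T,"spin deg",-np.degrees(ph-np.arctan2(x[1],x[0])),"shift tool",s["tool_rot"].T@d)
E
```

```text
13.7 [ 0.5446 -0.1221  0.2791]
25 [ 0.5491 -0.1475  0.2332] [318.8794 337.181 ] [272.3295 170.8029] 0.27978358853159535
30 [ 0.5498 -0.1518  0.2355] [326.4782 336.2468] [271.8002 170.9379] 0.3307623742228558
35 [ 0.5504 -0.1559  0.2381] [333.7769 334.1327] [271.2994 171.1575] 0.3833559461605619
40 [ 0.551  -0.1597  0.2411] [340.7153 330.8342] [270.8308 171.4599] 0.438493405290387
45 [ 0.5515 -0.1632  0.2444] [347.2341 326.356 ] [270.3979 171.8427] 0.4972791140545402
target TCP [ 0.5235 -0.2884  0.2327] spin deg -59.64755774980883 shift tool [-0.1608 -0.0475  0.0466]
```

Call:
{"name": "send_rows", "arguments": {
  "motion": [
    {"claw": 0.01, "x": -0.04, "y": -0.012, "z": 0, "spin": 0},
    {"claw": 0.01, "x": -0.04, "y": -0.012, "z": 0, "spin": 0},
    {"claw": 0.01, "x": -0.04, "y": -0.012, "z": 0, "spin": 0},
    {"claw": 0.01, "x": -0.0408, "y": -0.012, "z": 0, "spin": 0},
    {"claw": 0.01, "x": 0, "y": 0, "z": 0, "spin": -8.5},
    {"claw": 0.01, "x": 0, "y": 0, "z": 0, "spin": -8.5},
    {"claw": 0.01, "x": 0, "y": 0, "z": 0, "spin": -8.5},
    {"claw": 0.01, "x": 0, "y": 0, "z": 0, "spin": -8.5}
  ]
}}

```text
time_s: 14.5
ee_pos: [0.5211, -0.2881, 0.2711]
tool_rot: [[-0.687, 0.727, -0.0], [0.727, 0.687, 0.0], [0.001, -0.0, -1.0]]
force: [0.4, 0.2, -0.0]
finger_gap: 0.0186
gripper_force: 35.0
```

Call:
{"name": "send_rows", "arguments": {
  "motion": [
    {"claw": 0.01, "x": 0, "y": 0, "z": 0, "spin": -8.5},
    {"claw": 0.01, "x": 0, "y": 0, "z": 0, "spin": -8.5},
    {"claw": 0.01, "x": 0, "y": 0, "z": 0, "spin": -8.5},
    {"claw": 0.01, "x": 0, "y": 0, "z": 0.02, "spin": 0},
    {"claw": 0.01, "x": 0, "y": 0, "z": 0.02, "spin": 0},
    {"claw": 0.01, "x": 0, "y": 0, "z": 0, "spin": 0}
  ]
}}

```text
time_s: 15.1
ee_pos: [0.5204, -0.2875, 0.2285]
tool_rot: [[-0.931, 0.365, -0.004], [0.365, 0.931, 0.002], [0.004, 0.001, -1.0]]
force: [0.3, 0.3, -0.7]
finger_gap: 0.0189
gripper_force: 35.0
```

Run:
```python
from tgt import *
im=bot.snapshot("scene");s=bot.get_state(); print(s["time_s"],s["ee_pos"],s["tool_rot"][:,0],s["finger_gap"])
for r in bot.find_in("scene","vial_medium")[:2]: print(r["confidence"],world("scene",r["centre"]),proj("scene",world("scene",r["centre"])))
for d in (25,30,35,40):
    B,ax=vial(s,np.radians(d)); q=[(proj("scene",B+k*ax)-[290,190])*6 for k in (0,.06)]; print(d,B,*q,(q[0]-q[1])[0]/(q[0]-q[1])[1])
print("axis pts",[(proj("scene",L+k*a)-[290,190])*6 for k in (0,.08,.14)])
cv2.imwrite("pics/c7.png",cv2.resize(im[190:290,290:390],(600,600),interpolation=3))
```

```text
15.15 [ 0.5208 -0.2878  0.2305] [-0.9308  0.3654  0.0024] 0.01856251974462126
0.59 [ 0.5355 -0.3013  0.2099] [315.4455 247.2054]
25 [ 0.5446 -0.2971  0.1844] [167.8482 403.7839] [ 78.9697 236.157 ] 0.5302168063110154
30 [ 0.5486 -0.2987  0.1866] [184.9534 395.5318] [ 77.6945 236.7898] 0.6756809472337733
35 [ 0.5525 -0.3002  0.1892] [201.3758 386.1829] [ 76.4767 237.507 ] 0.8400763375927527
40 [ 0.5561 -0.3016  0.1922] [217.0033 375.7943] [ 75.3256 238.3031] 1.030449369269175
axis pts [array([362.2106, 555.5257]), array([212.4937, 377.1817]), array([ 87.5773, 228.3803])]
```

View pics/c7.png

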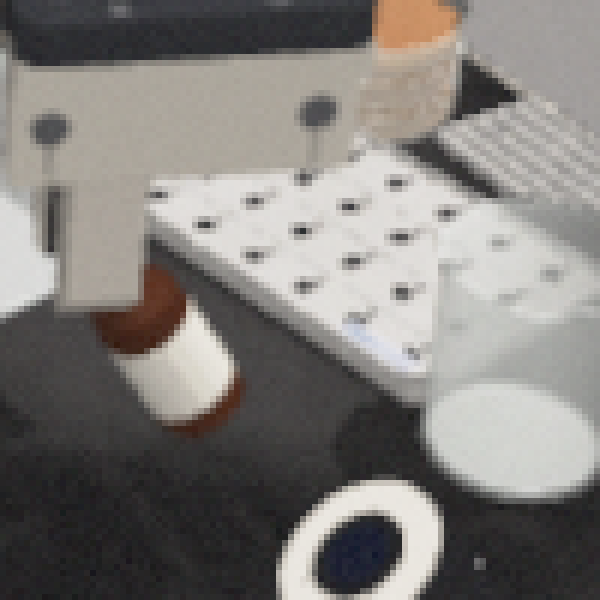

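Profile view: label edges slope about 0.68, so the tilt is roughly 30° (within 0.1 rad of 35°). The bottom centre is at (213,408) against a wanted (210,375), with the ring at (360,553). A small shift, mostly up, brings it in.

Call:
{"name": "send_rows", "arguments": {
  "motion": [
    {"claw": 0.01, "x": -0.0018, "y": 0.0023, "z": -0.0068, "spin": 0},
    {"claw": 0.01, "x": 0, "y": 0, "z": 0, "spin": 0},
    {"claw": 0.01, "x": 0, "y": 0, "z": 0, "spin": 0},
    {"claw": 0.01, "x": 0, "y": 0, "z": 0, "spin": 0},
    {"claw": 0.01, "x": 0, "y": 0, "z": 0, "spin": 0},
    {"claw": 0.01, "x": 0, "y": 0, "z": 0, "spin": 0}
  ]
}}

```text
time_s: 15.8
ee_pos: [0.5237, -0.2865, 0.2385]
tool_rot: [[-0.931, 0.365, -0.0], [0.365, 0.931, 0.0], [0.0, 0.0, -1.0]]
force: [0.1, -0.3, -0.7]
finger_gap: 0.0185
gripper_force: 35.0
```

Run:
```python
from tgt import *
im=bot.snapshot("scene");t=bot.snapshot("top");s=bot.get_state(); print(s["time_s"],s["ee_pos"],s["qd"],s["finger_gap"],s["gripper_force"])
for c in("scene","top"):
  for n in("cover_tab","vial_medium","camera_head","vial_tall_a"):
    for r in bot.find_in(c,n)[:2]: print(c,n,round(r["confidence"],2),world(c,r["centre"]))
B,ax=vial(s,np.radians(30)); y=np.cross([0,0,1],h); x=np.cross(y,a); print("in cam frame",(B-L)@np.c_[x,y,a],np.degrees(np.arccos(ax@a)))
o=np.zeros((600,800,3),np.uint8)
o[:480,:480]=cv2.resize(im[175:295,275:395],(480,480),interpolation=3); o[:480,480:]=cv2.resize(t[140:260,310:390],(320,480),interpolation=3)
cv2.imwrite("pics/c8.png",o)
```

```text
15.9 [ 0.5237 -0.2865  0.2385] [-0.0003  0.0014 -0.0004  0.001   0.0013 -0.0009] 0.018717222917329118 34.99983251094818
scene vial_medium 0.7 [ 0.5425 -0.3011  0.2219]
scene camera_head 0.91 [ 0.607  -0.3276  0.1209]
scene vial_tall_a 0.63 [ 0.5255 -0.0602  0.0982]
scene vial_tall_a 0.48 [ 0.5204 -0.0185  0.0956]
top cover_tab 0.95 [ 0.6007 -0.0066  0.1729]
top cover_tab 0.43 [0.3884 0.178  0.0326]
top vial_tall_a 0.62 [ 0.5194 -0.0154  0.1181]
top vial_tall_a 0.5 [ 0.5296 -0.0587  0.1174]
in cam frame [ 0.002  -0.0018  0.0852] 5.00676043964532
```

View pics/c8.png

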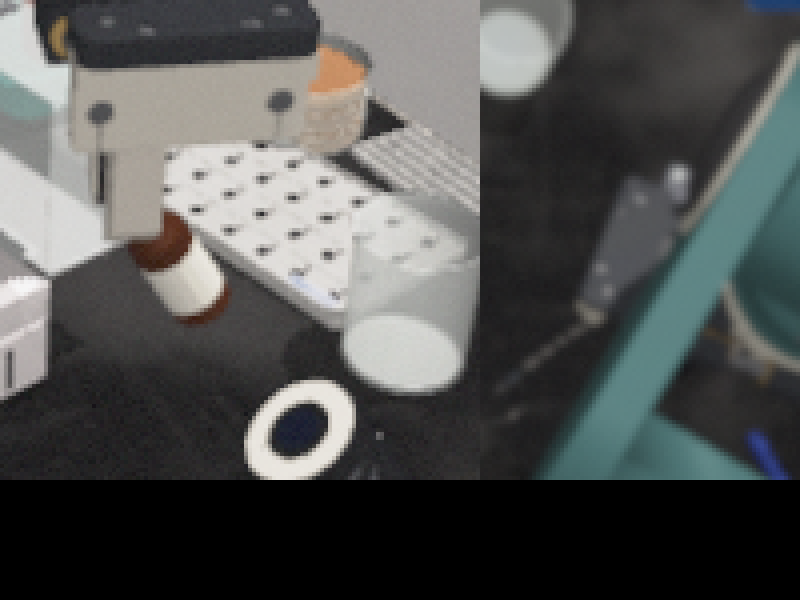

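The vial's bottom centre is at (208,303) and the lens at (300,430). That is within about 4 mm of the wanted point, with the tilt about 5° off, and the arm is still. Handing in.

```bash
python3 -c "
from cell import bot
print(bot.finish_job())"
```

```text
the job is handed in; nothing more can be done
None
```

I handed the job in at about 16 s; no verdict came back. By my measurements the cover is open to about 1.6 rad and the medium vial is held still above the lens: underside about 85 mm away, within about 5 mm of the axis, tilt about 5° off.

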